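# Click the blue-banded socket onto the torque tester's square drive

### The arm

A 7-joint arm with a two-finger parallel gripper is mounted at the origin on a cart in front of the work surface, level with it; the furniture and walls round the work are solid. World frame = base frame: x ahead of the robot, y to its left, z up, the work surface at z = 0. Lengths are in mm, angles in rad, forces in N, time in s.
With the tool pointing down it reaches from about 400 to 875 mm from the base axis. Payload 4.4 kg.
Tool frame: the origin (TCP) lies midway between the tips of the shut fingers; the grasp point (between the pads) lies 19 mm behind it; z points along the fingers, y is the line along which they close (so a half turn about z gives the same grasp; the last joint's range is limited). The gripper opens to 85 mm and grips with 20 to 120 N. Pads are 22 mm wide; open, the fingers measure 114 mm over their backs; the gripper's body (76 mm by 85 mm) begins 54 mm behind the grasp point. The pads swing forward as they close: fully open they stand 13 mm farther back than shut.
Start: joints at [1.108, 0.628, 0.038, 1.517, -0.027, 0.996, -0.02], TCP at [251.234, -599.5, 210.913] pointing down, gripper open.
Joint ranges: [-3.06, 3.06], [-0.37, 2.12], [-1.25, 1.32], [0.18, 2.47], [-1.1, 4.24], [0.23, 1.98], [-2.94, 2.94]. Speed limits (rad/s): [2.57, 2.57, 3.14, 3.14, 3.14, 3.14, 3.14].

### API

Orientations are given as [roll, pitch, yaw] about the fixed x, y, z axes, in that order (R = Rz(yaw) Ry(pitch) Rx(roll)).
In Python, from cell import read_state, get_image, finish_job gives the robot as it stands.
- The arm moves only by the tool send_rows, never from a script. Its argument "series" is a list of rows, each an object of numbers: "ax", "ay", "az": the turn, a rotation vector about the tool's x, y, z in rad; "dx", "dy", "dz": the shift along the tool's x, y, z in cm; "hand": the closure, from 0 (fully open) to 1 (shut). In form: [{"ax": .., "ay": .., "az": .., "dx": .., "dy": .., "dz": .., "hand": ..}, ...]. A call has 1 to 10 rows; each row is the pose to reach, as a shift and turn from the pose commanded when the call began, along the tool's axes at that moment; what a row does not reach only later rows make up. A row lasts 1/10 s, in which the tool goes at most 50 mm and 8.59 degrees, less where a joint would pass 70% of its speed; a pose out of reach is approached as far as the arm can. A call with a gripper value outside its range is refused whole. The fingers move at their own pace and stop on an object; the grip force is fixed at half the most. Time passes only in rows, so rows that repeat a pose let the fingers close. It gives the time, the measured TCP pose, the force, the opening and the grip force at its end, in the units of the state.
- read_state(): the state, without advancing time (a new reading comes with each control period).
- get_image(name): name is "scene" or "top" or "wrist"; returns a dict with "pixels" (384x512x3 uint8, red, green, blue), "mtx" (3x3 intrinsics, pixels), "R" (3x3) and "t" (3): a world point X has camera coordinates R X + t. Camera axes: x right, y down, z forward; pixel columns grow to the right and rows downward; lengths in mm; the calibration is good to about 2 mm. A picture is of the moment at which its call begins. There is no depth.
- finish_job(): hands the job in; it is judged then, once.
The state is a dict: "clock": time; "qpos": joint angles; "qd": joint speeds; "tau": joint torques, N m; "eef_pos": TCP position; "tool_rot": TCP orientation; "force": force on the tool from outside, world axes, zero at the start; "torque": the same for the moment, N m; "width": finger opening in mm; "gripper_force": force on a finger pad.
Only numpy, scipy, OpenCV 4.12 (cv2) and the standard library are available. Lean on these libraries where they do the work, as an engineer would, in place of code of your own. Each camera call takes 0.05 s, during which the arm holds its last target. There are 200 camera calls.

### The job

Take the socket with the blue band off the rubber mat and fit it on the torque tester's upright square drive: turn it by feel until it slips over the square, then push it gently down until the spring ball has clicked into its groove and the socket sits fully home on the shoulder, and let go. The tester is delicate, so never push on it hard (a push of 20 N is plenty; it is overloaded at 60 N of contact force, wedging and side thrust counted), and leave the other two sockets, the multimeter and the loose heat sink where they are.

Things in the scene. Friction and masses are not known exactly. Their poses are not given: they have to be found in the camera images.
- mat: Black rubber mat fixed on the table, 90 x 240 x 4 mm; the three sockets stand on it in a row along its y axis, 80 mm apart, in any order. Origin at the centre of its underside; its x axis runs across the row, along its short side.
- socket_blue_mid (a point): Socket to fit: steel, blue band near its top, round, 34 mm across (band 34.7 mm, 42 to 50 mm above the foot), 56 mm tall, about 0.22 kg. Drive end down: a square bore 20.4 mm wide, 24 mm deep, open below, grooved all round 7.5 to 16.5 mm above the foot; any of its four turns fits. Point: on its axis, half-way up (28 mm above the foot); z up its axis, x and y square to the bore's flats.
- socket_red_mid (a point): A socket of the same outside, with a red band: leave it standing where it is. Point on its axis, 28 mm above its foot.
- socket_yellow_mid (a point): A socket of the same outside, with a yellow band: leave it standing where it is. Point on its axis, 28 mm above its foot.
- tester: Bench torque tester fixed to the table: low blue box 120 x 90 mm on a dark base plate 150 x 110 mm, box top 42 mm above the table. Origin at the centre of its underside. It carries the upright steel square drive. Its load cell is overloaded if it is touched with more than 60 N in all (the contact forces, wedging and side thrust included).
- drive_shoulder (a point): On the drive's axis at its shoulder, a rigid dark collar 38 mm across, 52 mm above the table, on which the fitted socket's foot rests (its mid point is then 28 mm above this point). The axes here are the tester's, not the square's.
- ball (a joint): Spring ball in one side of the square: brass, 9 mm, standing out 3.2 mm, centre 12 mm above the shoulder. 0 = out, 0.004 = right in. The socket's foot meets it 15 mm above the shoulder; pushing over it takes about 6 to 20 N; the bore holds it 1 to 2.5 mm in until the socket is some 4 mm from home, when it springs out into the groove (the click); then only the shoulder stops the socket.
- multimeter: Dark multimeter, 145 x 70 x 43 mm, lying loose at the left: leave alone. Origin at the centre of its underside.
- heat_sink: Finned aluminium heat sink, 50 x 60 x 28 mm, lying loose at the front right: leave alone. Origin at the centre of its underside.
- drive_top (a point): Top centre of the drive, 22 mm above the shoulder: a steel square 19 mm wide, its top 3 mm tapered to 13.6 mm. The square's turn about the vertical is NOT measured and differs every time (any angle; seen or felt): a socket turned wrongly rests on the top, lower the nearer it is to square, and drops on within a few degrees. The spindle is braked (turns above about 0.8 N m). Axes are the tester's.

How it is judged (in metres and radians):
On the way, in this order (a step that is already met when the one before it is completed fails the run):
1. the blue socket has been lifted clear of the mat (height (world z) of socket_blue_mid above 0.06 m), for 0.1 s.
2. the blue socket is on the square, pushing the ball in (value of joint ball above 0.0007 m and horizontal distance between socket_blue_mid and drive_shoulder below 0.006 m and z of socket_blue_mid in the frame of drive_shoulder below 0.046 m), for 0.02 s.
At the end, for the whole second after the job is handed in: The blue-banded socket is fully home on the square drive: its mid point less than 30 mm above the shoulder point (2 mm from fully home) and within 4 mm of the drive's axis, less than 4 degrees tilted, the spring ball out in the groove (less than 1 mm in), and the socket released and at rest (z of socket_blue_mid in the frame of drive_shoulder below 0.03 m and horizontal distance between socket_blue_mid and drive_shoulder below 0.004 m and angle between socket_blue_mid's own z axis and vertical below 0.07 rad and value of joint ball below 0.001 m and linear speed of socket_blue below 0.02 m/s); the robot touches nothing.
It fails at once if the socket is pressed on the tester with more than 60 N in all (contact force between socket_blue and tester above 60 N).
It fails at once if the robot pushes on the tester itself with more than 60 N (contact force between any of the fingers, the arm and tester above 60 N).
It fails at once if another socket, the multimeter or the loose heat sink is moved by more than 20 mm (distance of any of socket_red_mid, socket_yellow_mid, multimeter, heat_sink from where it was at the start of the episode above 0.02 m).
It also fails if it takes over 72 s, if anything falls off the work surface, if the arm or the gripper's body presses on something with over 40 N, if the wrist force passes 120 N, or if a joint passes its speed limit or range.

## Working session

There is one attempt and no reset: what is moved stays moved. The work goes in short steps, Python scripts to look and compute and a tool call to move; the robot and the scene stay as the last step left them, time stands still between calls to the robot, and variables do not carry over. Pictures are saved under pics/ and viewed, at most 10 in all, crops included, and the job is handed in when it is done.

Besides the shell and the picture viewer there is one more tool, called in YAML: its name, and indented under it one key for each argument. send_rows: Moves the arm, as the interface text tells. Its arguments: {"type":"object","properties":{"series":{"type":"array","items":{"type":"object","properties":{"ax":{"type":"number"},"ay":{"type":"number"},"az":{"type":"number"},"dx":{"type":"number"},"dy":{"type":"number"},"dz":{"type":"number"},"hand":{"type":"number"}}}}},"required":["series"]}

```bash
mkdir -p pics
cat > h.py <<'E'
import numpy as np, cv2
from cell import read_state, get_image, finish_job
def ray(im,u,v,z):
    K,R,t=map(np.array,(im["mtx"],im["R"],im["t"]))
    t=t.reshape(3);c=-R.T@t;d=R.T@np.linalg.solve(K,[u,v,1]);return c+d*(z-c[2])/d[2]
def proj(im,X):
    p=np.array(im["mtx"])@(np.array(im["R"])@np.array(X)+np.array(im["t"]).reshape(3));return p[:2]/p[2]
def save(im,n): cv2.imwrite("pics/"+n,im["pixels"][:,:,::-1])
E
python3 - <<'E'
from h import *
s=read_state();print(s)
a=get_image("top");b=get_image("scene")
for i in(a,b):print(-np.array(i["R"]).T@np.array(i["t"]).reshape(3))
cv2.imwrite("pics/a.png",np.vstack([a["pixels"],b["pixels"]])[:,:,::-1][:, :]) 
save(a,"top.png");save(b,"scene.png")
for n,i in(("top",a),("scene",b)):
    hsv=cv2.cvtColor(i["pixels"],cv2.COLOR_RGB2HSV)
    for c,lo,hi in(("blue",100,130),("red",0,8),("yel",20,35)):
        m=cv2.inRange(hsv,(lo,120,50),(hi,255,255))
        k,_,st,ce=cv2.connectedComponentsWithStats(m)
        for j in range(1,k):
            if st[j,4]>25: print(n,c,st[j],ce[j].round(1),ray(i,*ce[j],46).round(0))
E
```

```text
{'clock': 0.0, 'qpos': array([ 1.10823153,  0.62932777,  0.03842127,  1.51837583, -0.02698197,
        0.99630584, -0.01996212]), 'qd': array([-3.68789528e-05,  1.33850437e-03,  9.67167178e-05, -1.69271917e-03,
       -2.01240211e-03, -1.71336350e-03, -4.59341650e-04]), 'tau': array([-8.44148576e-05, -5.63403118e+01,  1.22627746e+00, -1.93443722e+01,
        1.09485284e-02,  1.05050305e-02,  4.75226685e-06]), 'eef_pos': array([ 250.95739466, -598.8745202 ,  209.99815232]), 'tool_rot': array([-3.13969351e+00,  2.72629698e-05,  3.96829069e-01]), 'force': array([ 1.34414818,  0.43923134, -0.62286307]), 'torque': array([ 0.01783633,  0.0406193 , -0.02016811]), 'gripper_force': 0.0, 'width': 85.27246762843738}
[ 266.25965671    8.73973399 1425.27385236]
[-58.70723778 465.02887836 788.43460425]
top blue [120  65  24   9  95] [130.2  69.4] [947. 434.  46.]
top blue [298 160  33  39 802] [313.7 180.5] [ 569. -155.   46.]
top blue [ 43 189   4  16  34] [ 44.7 196.6] [526. 683.  46.]
top blue [ 56 188   5  26  73] [ 58.5 201.5] [510. 639.  46.]
top blue [ 43 206   4  10  26] [ 44.7 210.5] [482
[... 328 characters left out ...]
lue [ 52 161  32  22 157] [ 66.6 171.1] [1011.  403.   46.]
scene blue [266 161  43  33 602] [286.2 178. ] [ 555. -131.   46.]
scene blue [224 233  13   5  26] [230.2 235.2] [472. 140.  46.]
scene blue [ 13 333  20  29 161] [ 24.5 346.6] [487. 648.  46.]
scene blue [  0 342   5  20  44] [  1.  353.7] [501. 690.  46.]
scene blue [  1 363  12  14  86] [  6.4 369.5] [460. 688.  46.]
scene red [210 180  21  10  85] [220.7 184.3] [656.  47.  46.]
scene red [243 218  13   4  27] [248.7 219.9] [485.  68.  46.]
scene yel [324 146  15  12 118] [330.6 152. ] [ 563. -340.   46.]
scene yel [ 22 194  14  13  99] [ 28.6 199.3] [948. 532.  46.]
scene yel [199 245  15  10  38] [206.6 251.3] [465. 219.  46.]
```

View pics/top.png

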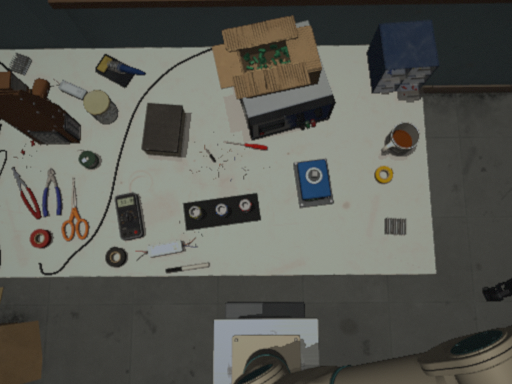

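View pics/scene.png

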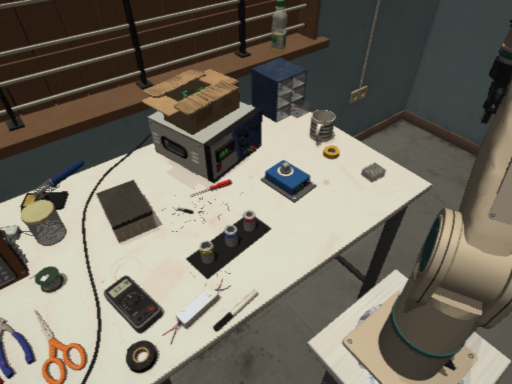

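The top view shows the mat with its sockets at pixels (196,212), (222,210) and (246,206). The tester is at (314,180), the heat sink at (395,227) and the multimeter at (130,216). In the scene view, left to right, the bands are yellow (207,251), blue (230,235) and red (249,220), so blue is the middle socket.

Run:
```python
from h import *
a=get_image("top");p=a["pixels"]
g=cv2.cvtColor(p,cv2.COLOR_RGB2GRAY)
# mat
m=(g<45).astype(np.uint8);m[:185]=0;m[240:]=0;m[:,:178]=0;m[:,268:]=0
m=cv2.morphologyEx(m,cv2.MORPH_OPEN,np.ones((3,3)))
c=max(cv2.findContours(m,0,2)[0],key=cv2.contourArea)
r=cv2.minAreaRect(c);B=np.array([ray(a,*q,4)for q in cv2.boxPoints(r)]);print("mat",B.round(0),B.mean(0))
print([np.linalg.norm(B[i]-B[i-1]).round(0) for i in range(4)])
# sockets
n=(g>70).astype(np.uint8);h=cv2.convexHull(c);mk=np.zeros_like(g);cv2.fillPoly(mk,[h],1);mk=cv2.erode(mk,np.ones((3,3)));n*=mk
k,_,st,ce=cv2.connectedComponentsWithStats(n)
for j in range(1,k):
    if st[j,4]>20:print(st[j],ce[j],ray(a,*ce[j],50))
hsv=cv2.cvtColor(p,cv2.COLOR_RGB2HSV)
m=cv2.inRange(hsv,(100,120,50),(130,255,255));m[:150]=0;m[210:]=0;m[:,:285]=0;m[:,340:]=0
c=max(cv2.findContours(m,0,2)[0],key=cv2.contourArea)
r=cv2.minAreaRect(c);B=np.array([ray(a,*q,40)for q in cv2.boxPoints(r)]);print("tester",B.round(0),B.mean(0))
print([np.linalg.norm(B[i]-B[i-1]).round(0) for i in range(4)])
x=p[155:212,180:345];y=cv2.resize(x,None,fx=4.8,fy=4.8,interpolation=2)
cv2.imwrite("pics/crop.png",y[:,:,::-1])
```

```text
mat [[507. 259.   4.]
 [538.  26.   4.]
 [455.  15.   4.]
 [424. 245.   4.]] [481.24646001 136.10826668   4.        ]
[np.float64(84.0), np.float64(235.0), np.float64(84.0), np.float64(233.0)]
[239 199  12  12 101] [244.55445545 204.33663366] [495.25450542  60.51417321  50.        ]
[216 204  11  11  98] [220.95918367 208.94897959] [481.51525478 133.17811664  50.        ]
[189 206  12  12 101] [194.4950495 211.6039604] [473.97145271 214.58032669  50.        ]
tester [[ 628. -104.   40.]
 [ 641. -193.   40.]
 [ 523. -207.   40.]
 [ 510. -119.   40.]] [ 575.17403868 -155.53993767   40.        ]
[np.float64(119.0), np.float64(90.0), np.float64(119.0), np.float64(89.0)]
```

View pics/crop.png

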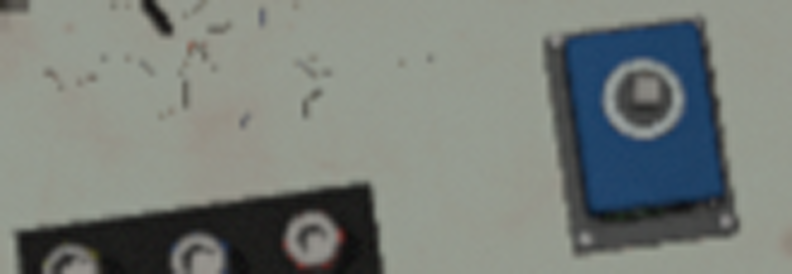

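The crop shows the drive's square at crop pixel (643,95), inside a white ring on the tester. The blue socket is the middle one at crop pixel (198,255). I'll hover over the tester first, then go on to the mat.

send_rows:
  series:
    - {"dx": 4,"dy": -2.5,"dz": 0,"az": -0.1,"hand": 0}
    - {"dx": 8,"dy": -5,"dz": 0,"az": -0.2,"hand": 0}
    - {"dx": 12,"dy": -7.5,"dz": 0,"az": -0.3,"hand": 0}
    - {"dx": 16,"dy": -10,"dz": 0,"az": -0.4,"hand": 0}
    - {"dx": 20,"dy": -12.5,"dz": 0,"az": -0.5,"hand": 0}
    - {"dx": 24,"dy": -15.5,"dz": 0,"az": -0.6,"hand": 0}
    - {"dx": 28,"dy": -18,"dz": 0,"az": -0.7,"hand": 0}
    - {"dx": 32,"dy": -20.5,"dz": 0,"az": -0.8,"hand": 0}
    - {"dx": 36,"dy": -23,"dz": 0,"az": -0.9,"hand": 0}
    - {"dx": 37,"dy": -24,"dz": 0,"az": -0.91,"hand": 0}

```text
invalid input at $.series[0]: expected keys ax, ay, az, dx, dy, dz, hand
```

Run:
```python
from h import *
s=read_state();print(s["eef_pos"],s["tool_rot"],s["qpos"],s["force"])
w=get_image("wrist");print(-np.array(w["R"]).T@np.array(w["t"]).reshape(3),np.array(w["R"]).round(2))
a=get_image("top");print(ray(a,314,174.8,72),"drive proj",proj(w,[575,-155,74]),proj(w,[575,-155,52]))
save(w,"w1.png")
```

```text
[ 251.02178139 -599.02394787  210.19562475] [-3.14010981e+00  4.99056671e-05  3.96780843e-01] [ 1.10818929  0.62914842  0.03846904  1.51812447 -0.02696448  0.99632179
 -0.02002916] [-0.10388325  0.08570752  0.03666622]
[ 328.63285824 -566.27702415  373.05515486] [[ 0.39 -0.92 -0.  ]
 [-0.87 -0.37  0.33]
 [-0.3  -0.13 -0.95]]
[ 581.43421456 -153.37531643   72.        ] drive proj [-313.55441845 -733.86182401] [-247.30312329 -638.55696503]
```

View pics/w1.png

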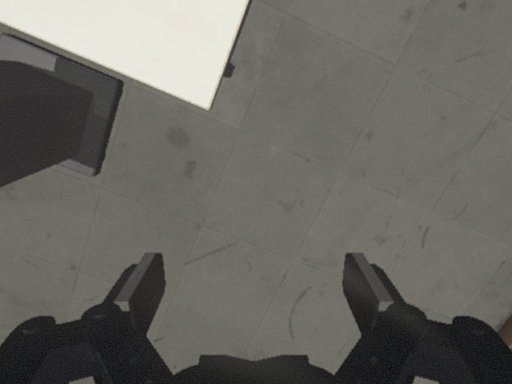

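The move was refused because every row needs all seven keys. The wrist picture shows only the floor and the open fingers, at about (150,280) and (355,280).

send_rows:
  series:
    - {"ax": 0,"ay": 0,"dx": 4,"dy": -2.5,"dz": 0,"az": -0.1,"hand": 0}
    - {"ax": 0,"ay": 0,"dx": 8,"dy": -5,"dz": 0,"az": -0.2,"hand": 0}
    - {"ax": 0,"ay": 0,"dx": 12,"dy": -7.5,"dz": 0,"az": -0.3,"hand": 0}
    - {"ax": 0,"ay": 0,"dx": 16,"dy": -10,"dz": 0,"az": -0.4,"hand": 0}
    - {"ax": 0,"ay": 0,"dx": 20,"dy": -12.5,"dz": 0,"az": -0.5,"hand": 0}
    - {"ax": 0,"ay": 0,"dx": 24,"dy": -15.5,"dz": 0,"az": -0.6,"hand": 0}
    - {"ax": 0,"ay": 0,"dx": 28,"dy": -18,"dz": 0,"az": -0.7,"hand": 0}
    - {"ax": 0,"ay": 0,"dx": 32,"dy": -20.5,"dz": 0,"az": -0.8,"hand": 0}
    - {"ax": 0,"ay": 0,"dx": 36,"dy": -23,"dz": 0,"az": -0.9,"hand": 0}
    - {"ax": 0,"ay": 0,"dx": 37,"dy": -24,"dz": 0,"az": -0.91,"hand": 0}

```text
clock: 1.25
eef_pos: [503.6, -229.1, 211.2]
tool_rot: [3.139, -0.004, 1.317]
force: [1.3, 0.2, 0.7]
width: 85.3
gripper_force: 0.0
```

Run:
```python
from h import *
s=read_state();print(s["eef_pos"],s["tool_rot"],s["qpos"],s["force"])
w=get_image("wrist")
a=get_image("top");print(ray(a,314,174.8,72),"drive proj",proj(w,[575,-155,74]),proj(w,[575,-155,52]))
save(w,"w2.png")
```

```text
[ 503.5501811  -229.12278101  211.22264083] [ 3.13923099 -0.0038565   1.31666611] [ 0.53862205  0.49543146 -0.23688479  1.78750444  0.14081832  0.87323483
 -0.01537254] [1.28869027 0.20821187 0.74163686]
[ 581.43421456 -153.37531643   72.        ] drive proj [309.08566227  76.33048269] [305.19450566  76.79948573]
```

View pics/w2.png

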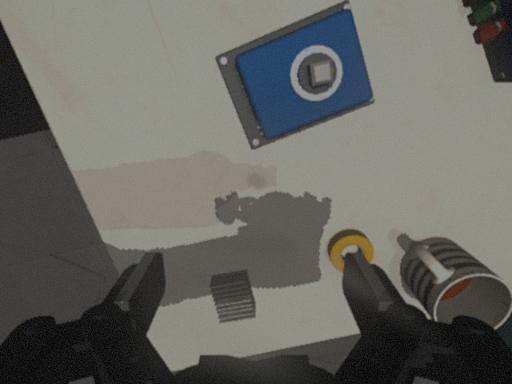

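The drive's square top is at (320,71), inside the white ring centred at about (316,72). I'll move closer for a better view of its centre and turn.

send_rows:
  series:
    - {"ax": 0,"ay": 0,"az": 0,"dx": 1.5,"dy": 2,"dz": 2.5,"hand": 0}
    - {"ax": 0,"ay": 0,"az": 0,"dx": 3,"dy": 4,"dz": 5,"hand": 0}
    - {"ax": 0,"ay": 0,"az": 0,"dx": 4,"dy": 5.5,"dz": 7,"hand": 0}
    - {"ax": 0,"ay": 0,"az": 0,"dx": 4,"dy": 5.5,"dz": 7,"hand": 0}
    - {"ax": 0,"ay": 0,"az": 0,"dx": 4,"dy": 5.5,"dz": 7,"hand": 0}

```text
clock: 1.85
eef_pos: [561.8, -212.9, 140.6]
tool_rot: [-3.14, 0.001, 1.304]
force: [-0.7, -0.6, -0.2]
width: 85.3
gripper_force: 0.0
```

Run:
```python
from h import *
s=read_state();print(s["eef_pos"],s["tool_rot"],s["force"],s["qd"].max())
w=get_image("wrist")
p=w["pixels"];u,v=proj(w,[578,-156,70]).astype(int);print(u,v)
np.save("w3.npy",w,allow_pickle=True)
x=p[max(v-75,0):v+75,max(u-100,0):u+100];print(max(u-100,0),max(v-75,0))
cv2.imwrite("pics/w3.png",cv2.resize(x,None,fx=4,fy=4,interpolation=2)[:,:,::-1])
```

```text
[ 561.77108138 -212.87356977  140.55479   ] [-3.13967933e+00  1.48373300e-03  1.30434998e+00] [-0.72424442 -0.6254897  -0.1523948 ] 0.01175659323920815
254 118
154 43
```

View pics/w3.png

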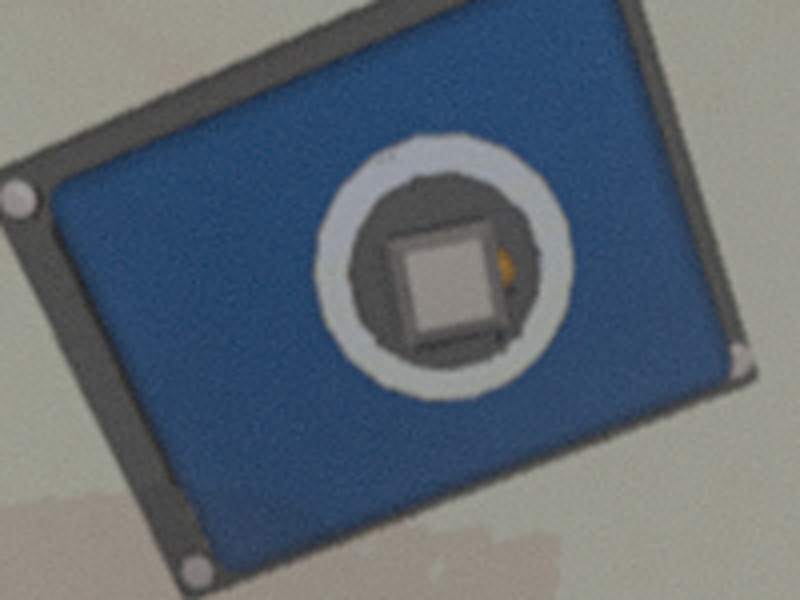

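The crop shows the top face's corners at about (402,250), (488,243), (497,325) and (415,337). The collar is centred at about (445,271), and the brass ball at (506,268) is on the right-hand flat.

Run:
```python
from h import *
w=np.load("w3.npy",allow_pickle=True).item()
f=lambda q,z:ray(w,154+(q[0]+.5)/4-.5,43+(q[1]+.5)/4-.5,z)
C=np.array([f(q,74)for q in((402,250),(488,243),(497,325),(415,337))]);print(C,C.mean(0))
for i in range(4):
    d=C[i]-C[i-1];print(np.hypot(*d[:2]),np.degrees(np.arctan2(d[1],d[0]))%90)
T=np.array([f(q,71)for q in((388,237),(492,222),(507,333),(405,347))]);print(T.mean(0))
for i in range(4):
    d=T[i]-T[i-1];print(np.hypot(*d[:2]),np.degrees(np.arctan2(d[1],d[0]))%90)
print("collar",f((445,271),52),[f(q,52) for q in((350,271),(540,271),(445,173),(445,369))])
print("ring",f((444,267),42))
b=get_image("scene");print(ray(b,230.2,235.2,50))
```

```text
[[ 580.32705755 -146.56870381   74.        ]
 [ 595.26049884 -149.4026899    74.        ]
 [ 593.39224575 -163.66322283   74.        ]
 [ 578.60485285 -161.847103     74.        ]] [ 586.89616375 -155.37042989   74.        ]
15.37515758990109 83.5686788415762
15.199971907705667 79.25450443196995
14.38239092989819 82.53626453553457
14.898499250325932 82.9982583543048
[ 586.65855295 -154.94199605   71.        ]
19.687331271711834 83.69001709133626
18.653259283215803 82.6661013582213
19.741614646326575 84.10782748428487
18.798224486727165 82.5101156962499
collar [ 586.97991396 -154.05942962   52.        ] [array([ 569.15266559, -149.19992574,   52.        ]), array([ 604.80390123, -158.91804455,   52.        ]), array([ 591.53052766, -136.54869193,   52.        ]), array([ 582.19750961, -172.4620965 ,   52.        ])]
ring [ 587.09024208 -154.15637792   42.        ]
[468.76889619 142.00764142  50.        ]
```

send_rows:
  series:
    - {"ax": 0,"ay": 0,"az": -0.1,"dx": 4,"dy": -2.4,"dz": 0,"hand": 0}
    - {"ax": 0,"ay": 0,"az": -0.2,"dx": 8,"dy": -4.8,"dz": 0,"hand": 0}
    - {"ax": 0,"ay": 0,"az": -0.3,"dx": 12,"dy": -7.2,"dz": 0,"hand": 0}
    - {"ax": 0,"ay": 0,"az": -0.4,"dx": 16,"dy": -9.6,"dz": 0,"hand": 0}
    - {"ax": 0,"ay": 0,"az": -0.4,"dx": 20,"dy": -12,"dz": 0,"hand": 0}
    - {"ax": 0,"ay": 0,"az": -0.4,"dx": 22.5,"dy": -13.4,"dz": 0,"hand": 0}
    - {"ax": 0,"ay": 0,"az": -0.4,"dx": 22.5,"dy": -13.4,"dz": 0,"hand": 0}
    - {"ax": 0,"ay": 0,"az": -0.4,"dx": 22.5,"dy": -13.4,"dz": 0,"hand": 0}

```text
clock: 2.75
eef_pos: [493.0, 40.3, 142.0]
tool_rot: [3.14, 0.001, 1.707]
force: [-0.7, -1.0, -0.7]
width: 85.2
gripper_force: 0.0
```

Run:
```python
from h import *
s=read_state();print(s["eef_pos"],s["tool_rot"],s["qpos"],s["qd"].max())
w=get_image("wrist");np.save("w4.npy",w,allow_pickle=True)
p=w["pixels"];print(proj(w,[479,135,60]),proj(w,[462,135,60]))
hsv=cv2.cvtColor(p,cv2.COLOR_RGB2HSV)
m=cv2.inRange(hsv,(100,110,40),(130,255,255));k,_,st,ce=cv2.connectedComponentsWithStats(m)
for j in range(1,k):
    if st[j,4]>40:print(st[j],ce[j],ray(w,*ce[j],50))
save(w,"w4.png")
```

```text
[492.98042844  40.3221765  142.0424302 ] [3.13979543e+00 1.40449574e-03 1.70657995e+00] [ 0.0709862   0.52274189 -0.30205372  2.01108785  0.2534453   0.64132414
 -0.26130441] 0.029644147336901967
[251.46652884  65.26845484] [228.13816453  61.83412033]
[ 251  317  111   50 2849] [305.6970867 339.6040716] [ 569.21516242 -117.0295562    50.        ]
```

View pics/w4.png

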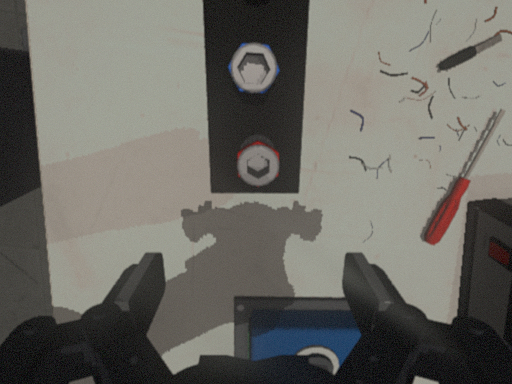

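The blue-banded socket's top ring is centred at about (253,68) and the red one's at about (258,165). The hand is square to the mat.

Run:
```python
from h import *
w=np.load("w4.npy",allow_pickle=True).item();g=cv2.cvtColor(w["pixels"],cv2.COLOR_RGB2GRAY)
for x0,y0 in((253,68),(258,165)):
    m=np.zeros_like(g);m[y0-32:y0+32,x0-32:x0+32]=(g>95)[y0-32:y0+32,x0-32:x0+32]
    c=max(cv2.findContours(m,0,2)[0],key=cv2.contourArea);(e,r)=cv2.minEnclosingCircle(c);el=cv2.fitEllipse(c)
    print(e,r,el,ray(w,*e,60),ray(w,*el[0],60),2*r*np.linalg.norm(ray(w,e[0]+1,e[1],60)-ray(w,*e,60)))
P=ray(w,*e,60)
s=read_state();y=s["tool_rot"][2];c,sn=np.cos(y),np.sin(y)
e=cv2.fitEllipse(max(cv2.findContours(((g>95)&(np.hypot(*(np.indices(g.shape)-np.array([68,253])[:,None,None]))<32)).astype(np.uint8),0,2)[0],key=cv2.contourArea))[0]
d=(ray(w,*e,60)-s["eef_pos"])[:2];print("tool dx dy",d@[c,sn],d@[sn,-c])
```

```text
(253.57080078125, 66.8716812133789) 24.292322158813477 ((253.33737182617188, 66.76005554199219), (44.088321685791016, 47.818111419677734), 179.45001220703125) [480.65790715 134.13452475  60.        ] [480.47980615 134.18631153  60.        ] 35.265836646456286
(258.0, 164.5) 20.42679786682129 ((257.9378967285156, 164.82151794433594), (38.29650115966797, 39.931095123291016), 87.47541809082031) [494.08241987  62.35474361  60.        ] [494.07032127  62.08518314  60.        ] 32.762715514867516
tool dx dy 95.63976291049875 0.07774974429752923
```

send_rows:
  series:
    - {"ax": 0,"ay": 0,"az": 0,"dx": 4.5,"dy": 0,"dz": 0,"hand": 0}
    - {"ax": 0,"ay": 0,"az": 0,"dx": 9,"dy": 0,"dz": 0,"hand": 0}
    - {"ax": 0,"ay": 0,"az": 0,"dx": 9.7,"dy": 0,"dz": 1,"hand": 0}
    - {"ax": 0,"ay": 0,"az": 0,"dx": 9.7,"dy": 0,"dz": 4,"hand": 0}
    - {"ax": 0,"ay": 0,"az": 0,"dx": 9.7,"dy": 0,"dz": 8,"hand": 0}
    - {"ax": 0,"ay": 0,"az": 0,"dx": 9.7,"dy": 0,"dz": 11,"hand": 0}
    - {"ax": 0,"ay": 0,"az": 0,"dx": 9.7,"dy": 0,"dz": 12.5,"hand": 0}
    - {"ax": 0,"ay": 0,"az": 0,"dx": 9.7,"dy": 0,"dz": 12.5,"hand": 0}

```text
clock: 3.6
eef_pos: [478.7, 134.5, 13.9]
tool_rot: [-3.138, 0.002, 1.704]
force: [0.2, 0.2, 0.4]
width: 85.1
gripper_force: 0.0
```

send_rows:
  series:
    - {"ax": 0,"ay": 0,"az": 0,"dx": 0,"dy": 0,"dz": 0,"hand": 1}
    - {"ax": 0,"ay": 0,"az": 0,"dx": 0,"dy": 0,"dz": 0,"hand": 1}
    - {"ax": 0,"ay": 0,"az": 0,"dx": 0,"dy": 0,"dz": 0,"hand": 1}
    - {"ax": 0,"ay": 0,"az": 0,"dx": 0,"dy": 0,"dz": 0,"hand": 1}
    - {"ax": 0,"ay": 0,"az": 0,"dx": 0,"dy": 0,"dz": 0,"hand": 1}
    - {"ax": 0,"ay": 0,"az": 0,"dx": 0,"dy": 0,"dz": 0,"hand": 1}
    - {"ax": 0,"ay": 0,"az": 0,"dx": 0,"dy": 0,"dz": 0,"hand": 1}
    - {"ax": 0,"ay": 0,"az": 0,"dx": 0,"dy": 0,"dz": 0,"hand": 1}
    - {"ax": 0,"ay": 0,"az": 0,"dx": 0,"dy": 0,"dz": 0,"hand": 1}
    - {"ax": 0,"ay": 0,"az": 0,"dx": 0,"dy": 0,"dz": 0,"hand": 1}

```text
clock: 4.6
eef_pos: [480.2, 137.3, 17.1]
tool_rot: [3.14, 0.0, 1.707]
force: [-0.3, -0.8, 6.4]
width: 32.3
gripper_force: 58.9
```

send_rows:
  series:
    - {"ax": 0,"ay": 0,"az": 0,"dx": 0,"dy": 0,"dz": -1,"hand": 1}
    - {"ax": 0,"ay": 0,"az": 0,"dx": 0,"dy": 0,"dz": -3,"hand": 1}
    - {"ax": 0,"ay": 0,"az": 0,"dx": 0,"dy": 0,"dz": -6,"hand": 1}
    - {"ax": 0,"ay": 0,"az": 0,"dx": 0,"dy": 0,"dz": -9,"hand": 1}
    - {"ax": 0,"ay": 0,"az": 0,"dx": 0,"dy": 0,"dz": -12,"hand": 1}
    - {"ax": 0,"ay": 0,"az": 0,"dx": 0,"dy": 0,"dz": -12,"hand": 1}
    - {"ax": 0,"ay": 0,"az": 0,"dx": 0,"dy": 0,"dz": -12,"hand": 1}

```text
clock: 5.3
eef_pos: [479.6, 137.2, 136.6]
tool_rot: [3.14, 0.0, 1.707]
force: [-0.6, -0.4, -1.8]
width: 32.2
gripper_force: 59.9
```

Run:
```python
from h import *
s=read_state();print(s["eef_pos"],s["tool_rot"],s["force"],s["width"])
w=get_image("wrist");np.save("w5.npy",w,allow_pickle=True)
E=s["eef_pos"];print([proj(w,E+[0,0,h]) for h in(43,0)])
save(w,"w5.png")
```

```text
[479.62614934 137.17596067 136.64588439] [3.14012521e+00 1.12347189e-05 1.70651102e+00] [-0.61227854 -0.41879611 -1.81103174] 32.22525373451791
[array([253.19536559, 281.13768105]), array([253.09719085, 236.48650499])]
```

View pics/w5.png

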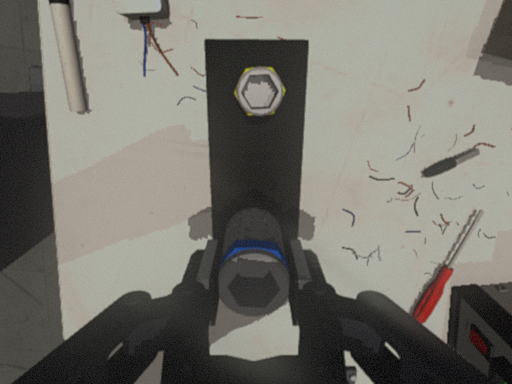

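The socket is held upright between the fingers. Its top is centred at about (253,284) with the blue band above it at (253,250), and the yellow socket is undisturbed at (259,92).

send_rows:
  series:
    - {"ax": 0,"ay": 0,"az": 0.03,"dx": -4,"dy": 0.9,"dz": 0,"hand": 1}
    - {"ax": 0,"ay": 0,"az": 0.06,"dx": -8,"dy": 1.8,"dz": 0,"hand": 1}
    - {"ax": 0,"ay": 0,"az": 0.1,"dx": -12,"dy": 2.7,"dz": 0,"hand": 1}
    - {"ax": 0,"ay": 0,"az": 0.14,"dx": -16,"dy": 3.6,"dz": 0,"hand": 1}
    - {"ax": 0,"ay": 0,"az": 0.18,"dx": -20,"dy": 4.5,"dz": 0,"hand": 1}
    - {"ax": 0,"ay": 0,"az": 0.22,"dx": -24,"dy": 5.4,"dz": 0,"hand": 1}
    - {"ax": 0,"ay": 0,"az": 0.257,"dx": -28,"dy": 6.2,"dz": 0,"hand": 1}
    - {"ax": 0,"ay": 0,"az": 0.257,"dx": -30.3,"dy": 6.7,"dz": 0,"hand": 1}
    - {"ax": 0,"ay": 0,"az": 0.257,"dx": -30.3,"dy": 6.7,"dz": 0,"hand": 1}
    - {"ax": 0,"ay": 0,"az": 0.257,"dx": -30.3,"dy": 6.7,"dz": 0,"hand": 1}

```text
clock: 6.35
eef_pos: [585.5, -153.5, 134.0]
tool_rot: [-3.138, -0.001, 1.449]
force: [0.4, 0.9, -1.5]
width: 32.1
gripper_force: 59.9
```

send_rows:
  series:
    - {"ax": 0,"ay": 0,"az": 0,"dx": 0,"dy": 0,"dz": 1.5,"hand": 1}
    - {"ax": 0,"ay": 0,"az": 0,"dx": 0,"dy": 0,"dz": 3,"hand": 1}
    - {"ax": 0,"ay": 0,"az": 0,"dx": 0,"dy": 0,"dz": 4,"hand": 1}
    - {"ax": 0,"ay": 0,"az": 0,"dx": 0,"dy": 0,"dz": 4.2,"hand": 1}
    - {"ax": 0,"ay": 0,"az": 0,"dx": 0,"dy": 0,"dz": 4.2,"hand": 1}

```text
clock: 6.85
eef_pos: [586.6, -152.8, 93.5]
tool_rot: [-3.14, -0.0, 1.451]
force: [0.1, 0.3, -2.1]
width: 32.0
gripper_force: 59.9
```

```bash
cat > v.py <<'E'
from h import *
import sys
R=[]
for n in sys.argv[1:]:
    im=get_image(n);R.append(im);s=read_state();print(s["eef_pos"].round(1),s["tool_rot"][2].round(3),s["force"].round(1),s["torque"].round(2))
w=R[0];p=w["pixels"]
cs=[]
for im in R:
    u,v=proj(im,[587,-155,90]).astype(int)
    x=im["pixels"][max(v-40,0):v+40,max(u-50,0):u+50];cs.append(cv2.resize(x,(400,320),interpolation=2));print(u,v)
cv2.imwrite("pics/v%d.png"%int(read_state()["clock"]*100),np.hstack(cs)[:,:,::-1])
E
python3 v.py scene top; ls -t pics|head -1
```

```text
[ 587.1 -153.1   94.1] 1.451 [-0.6  0.5 -2. ] [ 0.05 -0.03 -0.02]
[ 587.4 -153.4   94.4] 1.45 [ 0.3  0.  -2.1] [ 0.01 -0.05  0.02]
285 158
315 171
v695.png
```

send_rows:
  series:
    - {"ax": 0,"ay": 0,"az": 0,"dx": 0,"dy": 0,"dz": 0.2,"hand": 1}
    - {"ax": 0,"ay": 0,"az": 0,"dx": 0,"dy": 0,"dz": 0.4,"hand": 1}
    - {"ax": 0,"ay": 0,"az": 0,"dx": 0,"dy": 0,"dz": 0.6,"hand": 1}
    - {"ax": 0,"ay": 0,"az": 0,"dx": 0,"dy": 0,"dz": 0.7,"hand": 1}
    - {"ax": 0,"ay": 0,"az": 0,"dx": 0,"dy": 0,"dz": 0.8,"hand": 1}

```text
clock: 7.45
eef_pos: [587.1, -153.8, 86.2]
tool_rot: [3.141, -0.0, 1.45]
force: [0.2, 1.3, 1.8]
width: 32.1
gripper_force: 60.2
```

send_rows:
  series:
    - {"ax": 0,"ay": 0,"az": 0,"dx": 0,"dy": 0,"dz": 0.05,"hand": 1}
    - {"ax": 0,"ay": 0,"az": 0,"dx": 0,"dy": 0,"dz": 0.1,"hand": 1}
    - {"ax": 0,"ay": 0,"az": 0,"dx": 0,"dy": 0,"dz": 0.1,"hand": 1}

```text
clock: 7.75
eef_pos: [587.5, -153.2, 85.3]
tool_rot: [3.141, -0.001, 1.45]
force: [0.7, 0.7, 0.8]
width: 32.0
gripper_force: 60.2
```

```bash
python3 v.py scene wrist; ls -t pics|head -1
```

```text
[ 587.5 -153.3   85.3] 1.45 [0.1 1.4 2. ] [ 0.43 -0.16  0.  ]
[ 587.4 -153.3   85.2] 1.45 [-0.7  1.7  1.9] [ 0.44 -0.06  0.  ]
285 158
252 243
v785.png
```

send_rows:
  series:
    - {"ax": 0,"ay": 0,"az": 0,"dx": 0.1,"dy": 0,"dz": 0,"hand": 1}
    - {"ax": 0,"ay": 0,"az": 0,"dx": 0.1,"dy": 0,"dz": 0.1,"hand": 1}
    - {"ax": 0,"ay": 0,"az": 0,"dx": 0.1,"dy": 0,"dz": 0.1,"hand": 1}

```text
clock: 8.15
eef_pos: [587.5, -152.4, 84.1]
tool_rot: [3.141, -0.0, 1.45]
force: [0.2, 1.9, 2.3]
width: 32.2
gripper_force: 60.3
```

send_rows:
  series:
    - {"ax": 0,"ay": 0,"az": 0.05,"dx": 0,"dy": 0,"dz": 0,"hand": 1}
    - {"ax": 0,"ay": 0,"az": 0.1,"dx": 0,"dy": 0,"dz": 0,"hand": 1}
    - {"ax": 0,"ay": 0,"az": 0.1,"dx": 0,"dy": 0,"dz": 0,"hand": 1}

```text
clock: 8.45
eef_pos: [587.6, -152.0, 84.2]
tool_rot: [3.141, -0.001, 1.35]
force: [0.6, 3.0, 3.8]
width: 32.4
gripper_force: 60.4
```

send_rows:
  series:
    - {"ax": 0,"ay": 0,"az": -0.1,"dx": 0,"dy": 0,"dz": 0,"hand": 1}
    - {"ax": 0,"ay": 0,"az": -0.2,"dx": 0,"dy": 0,"dz": 0,"hand": 1}
    - {"ax": 0,"ay": 0,"az": -0.2,"dx": 0,"dy": 0,"dz": 0,"hand": 1}

```text
clock: 8.75
eef_pos: [587.7, -152.5, 84.0]
tool_rot: [3.14, -0.001, 1.551]
force: [2.2, 1.6, 3.2]
width: 31.9
gripper_force: 60.3
```

send_rows:
  series:
    - {"ax": 0,"ay": 0,"az": 0.08,"dx": 0.1,"dy": 0,"dz": 0,"hand": 1}
    - {"ax": 0,"ay": 0,"az": 0.08,"dx": 0.1,"dy": 0,"dz": 0.1,"hand": 1}
    - {"ax": 0,"ay": 0,"az": 0.08,"dx": 0.1,"dy": 0,"dz": 0.2,"hand": 1}
    - {"ax": 0,"ay": 0,"az": 0.08,"dx": 0.1,"dy": 0,"dz": 0.2,"hand": 1}

```text
clock: 9.15
eef_pos: [587.2, -151.4, 81.5]
tool_rot: [3.141, -0.0, 1.471]
force: [1.9, 2.2, -0.7]
width: 32.3
gripper_force: 60.1
```

```bash
python3 v.py scene wrist; ls -t pics|head -1
```

```text
[ 587.2 -151.4   81.5] 1.471 [ 2.9  3.  -1.3] [ 0.53 -0.63  0.03]
[ 587.2 -151.4   81.5] 1.471 [ 2.6  3.2 -0.5] [ 0.65 -0.68 -0.01]
285 158
253 249
v925.png
```

send_rows:
  series:
    - {"ax": 0,"ay": 0,"az": 0,"dx": 0.05,"dy": 0.05,"dz": 0,"hand": 1}
    - {"ax": 0,"ay": 0,"az": 0,"dx": 0.05,"dy": 0.05,"dz": 0.1,"hand": 1}
    - {"ax": 0,"ay": 0,"az": 0,"dx": 0.05,"dy": 0.05,"dz": 0.2,"hand": 1}
    - {"ax": 0,"ay": 0,"az": 0,"dx": 0.05,"dy": 0.05,"dz": 0.2,"hand": 1}

```text
clock: 9.65
eef_pos: [587.4, -151.4, 80.1]
tool_rot: [-3.141, 0.0, 1.47]
force: [1.1, 2.8, 2.6]
width: 32.5
gripper_force: 60.3
```

send_rows:
  series:
    - {"ax": 0,"ay": 0,"az": 0,"dx": 0.05,"dy": 0,"dz": 0.1,"hand": 1}
    - {"ax": 0,"ay": 0,"az": 0,"dx": 0.05,"dy": 0,"dz": 0.2,"hand": 1}
    - {"ax": 0,"ay": 0,"az": 0,"dx": 0.05,"dy": 0,"dz": 0.2,"hand": 1}

```text
clock: 9.95
eef_pos: [587.6, -151.3, 79.0]
tool_rot: [3.141, 0.001, 1.47]
force: [-2.4, 1.7, 10.1]
width: 32.3
gripper_force: 61.2
```

send_rows:
  series:
    - {"ax": 0,"ay": 0,"az": 0,"dx": 0,"dy": 0,"dz": 0.1,"hand": 1}
    - {"ax": 0,"ay": 0,"az": 0,"dx": 0,"dy": 0,"dz": 0.1,"hand": 1}

```text
clock: 10.15
eef_pos: [587.5, -151.2, 77.7]
tool_rot: [3.141, 0.001, 1.47]
force: [-0.2, 1.1, 4.8]
width: 32.1
gripper_force: 60.6
```

send_rows:
  series:
    - {"ax": 0,"ay": 0,"az": 0,"dx": 0,"dy": 0,"dz": 0.1,"hand": 1}
    - {"ax": 0,"ay": 0,"az": 0,"dx": 0,"dy": 0,"dz": 0.2,"hand": 1}
    - {"ax": 0,"ay": 0,"az": 0,"dx": 0,"dy": 0,"dz": 0.3,"hand": 1}
    - {"ax": 0,"ay": 0,"az": 0,"dx": 0,"dy": 0,"dz": 0.4,"hand": 1}

```text
clock: 10.55
eef_pos: [587.6, -151.3, 73.7]
tool_rot: [3.141, 0.001, 1.47]
force: [-1.8, 1.3, 7.9]
width: 32.0
gripper_force: 60.8
```

send_rows:
  series:
    - {"ax": 0,"ay": 0,"az": 0,"dx": 0,"dy": 0,"dz": 0.1,"hand": 1}
    - {"ax": 0,"ay": 0,"az": 0,"dx": 0,"dy": 0,"dz": 0.2,"hand": 1}
    - {"ax": 0,"ay": 0,"az": 0,"dx": 0,"dy": 0,"dz": 0.3,"hand": 1}

```text
clock: 10.85
eef_pos: [587.6, -151.2, 70.6]
tool_rot: [3.141, 0.001, 1.47]
force: [-0.9, 1.8, 5.5]
width: 31.7
gripper_force: 60.7
```

send_rows:
  series:
    - {"ax": 0,"ay": 0,"az": 0,"dx": 0,"dy": 0,"dz": 0.1,"hand": 1}
    - {"ax": 0,"ay": 0,"az": 0,"dx": 0,"dy": 0,"dz": 0.2,"hand": 1}
    - {"ax": 0,"ay": 0,"az": 0,"dx": 0,"dy": 0,"dz": 0.3,"hand": 1}

```text
clock: 11.15
eef_pos: [587.5, -151.2, 67.1]
tool_rot: [-3.141, 0.001, 1.47]
force: [0.0, 0.5, 3.0]
width: 31.9
gripper_force: 60.5
```

send_rows:
  series:
    - {"ax": 0,"ay": 0,"az": 0,"dx": 0,"dy": 0,"dz": 0.1,"hand": 1}
    - {"ax": 0,"ay": 0,"az": 0,"dx": 0,"dy": 0,"dz": 0.2,"hand": 1}
    - {"ax": 0,"ay": 0,"az": 0,"dx": 0,"dy": 0,"dz": 0.2,"hand": 1}

```text
clock: 11.45
eef_pos: [587.4, -151.0, 65.2]
tool_rot: [-3.141, 0.0, 1.47]
force: [-0.2, 1.5, 6.7]
width: 31.9
gripper_force: 61.1
```

send_rows:
  series:
    - {"ax": 0,"ay": 0,"az": 0,"dx": 0,"dy": 0,"dz": 0.1,"hand": 1}
    - {"ax": 0,"ay": 0,"az": 0,"dx": 0,"dy": 0,"dz": 0.15,"hand": 1}
    - {"ax": 0,"ay": 0,"az": 0,"dx": 0,"dy": 0,"dz": 0.15,"hand": 1}

```text
clock: 11.75
eef_pos: [587.5, -151.0, 65.1]
tool_rot: [-3.141, 0.001, 1.47]
force: [-3.7, 2.8, 16.5]
width: 32.3
gripper_force: 61.9
```

It has stopped dead at the shoulder height, with force rising and no travel, so it is home. Releasing now.

send_rows:
  series:
    - {"ax": 0,"ay": 0,"az": 0,"dx": 0,"dy": 0,"dz": -0.1,"hand": 1}
    - {"ax": 0,"ay": 0,"az": 0,"dx": 0,"dy": 0,"dz": -0.1,"hand": 0}
    - {"ax": 0,"ay": 0,"az": 0,"dx": 0,"dy": 0,"dz": -0.1,"hand": 0}
    - {"ax": 0,"ay": 0,"az": 0,"dx": 0,"dy": 0,"dz": -0.1,"hand": 0}
    - {"ax": 0,"ay": 0,"az": 0,"dx": 0,"dy": 0,"dz": -0.1,"hand": 0}
    - {"ax": 0,"ay": 0,"az": 0,"dx": 0,"dy": 0,"dz": -0.1,"hand": 0}
    - {"ax": 0,"ay": 0,"az": 0,"dx": 0,"dy": 0,"dz": -0.1,"hand": 0}
    - {"ax": 0,"ay": 0,"az": 0,"dx": 0,"dy": 0,"dz": -0.1,"hand": 0}

```text
clock: 12.55
eef_pos: [587.7, -150.8, 64.4]
tool_rot: [-3.142, 0.0, 1.47]
force: [0.2, 0.3, -0.4]
width: 85.6
gripper_force: 0.0
```

send_rows:
  series:
    - {"ax": 0,"ay": 0,"az": 0,"dx": 0,"dy": 0,"dz": -0.5,"hand": 0}
    - {"ax": 0,"ay": 0,"az": 0,"dx": 0,"dy": 0,"dz": -2,"hand": 0}
    - {"ax": 0,"ay": 0,"az": 0,"dx": 0,"dy": 0,"dz": -5,"hand": 0}
    - {"ax": 0,"ay": 0,"az": 0,"dx": 0,"dy": 0,"dz": -8,"hand": 0}
    - {"ax": 0,"ay": 0,"az": 0,"dx": -5,"dy": 0,"dz": -8,"hand": 0}
    - {"ax": 0,"ay": 0,"az": 0,"dx": -8,"dy": 0,"dz": -8,"hand": 0}
    - {"ax": 0,"ay": 0,"az": 0,"dx": -8,"dy": 0,"dz": -8,"hand": 0}

```text
clock: 13.25
eef_pos: [578.3, -237.9, 146.0]
tool_rot: [3.14, 0.005, 1.461]
force: [-0.9, 0.2, -0.4]
width: 85.4
gripper_force: 0.0
```

Run:
```python
from h import *
w=get_image("wrist");s=read_state();print(s["eef_pos"],s["force"],s["width"])
b=get_image("scene")
for z in(52,108):print(z,proj(w,[587,-154.5,z]),proj(b,[587,-154.5,z]))
u,v=proj(b,[587,-154.5,80]).astype(int)
x=cv2.resize(b["pixels"][v-36:v+36,u-26:u+26],(277,384),interpolation=2)
cv2.imwrite("pics/end.png",np.hstack([w["pixels"],x])[:,:,::-1])
```

```text
[ 579.01676165 -234.03412451  145.70366332] [-0.02128404  1.51403267  0.58396963] 85.65494378571347
52 [252.44534857  82.02150552] [285.09460183 168.41181854]
108 [252.3667351   82.59819924] [286.11875967 154.43570839]
```

View pics/end.png

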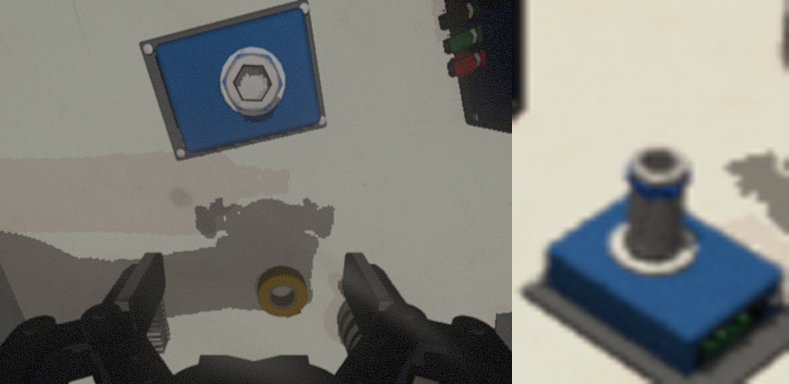

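The socket stands upright on the drive. Its top is at (252,82) in the wrist view, matching the projected position of a fully seated socket, and the gripper is clear.

```bash
python3 -c "
from cell import finish_job;print(finish_job())"
```

```text
the job is handed in; nothing more can be done
None
```

The blue-banded socket is on the square drive and released, and the job is handed in at about 13 s on the robot's clock. It went past the ball and stopped dead at shoulder height under about 17 N; the click itself I inferred from height and force, and no judged result came back.

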